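# Index the stencil wheel and pin it

### The arm

A 7-joint arm with a two-finger parallel gripper is mounted at the origin on the work surface. World frame = base frame: x ahead of the robot, y to its left, z up, the work surface at z = 0. Lengths are in m, angles in rad, forces in N, time in s.
With the tool pointing down it reaches from about 0.4 to 0.85 m from the base axis. Payload 10.4 kg.
Tool frame: the origin (TCP) lies on the centre line of the jaws, within the pads' length; the fingertips stand 22 mm ahead of it and the grasp point (between the pads) lies 3 mm ahead of it (tip_extent is the distance from the TCP to the fingertips, in m); z points along the fingers, y is the direction in which the jaws open and shut (so a half turn about z gives the same grasp; the last joint's range is limited). The gripper opens to 87 mm and grips with 3 to 60 N. Pads are 19 mm wide; open, the fingers measure 117 mm over their backs; the gripper's body (75 mm by 190 mm) begins 51 mm behind the grasp point.
Start: joints at [1.273, 0.332, -0.065, 1.46, 0.022, 1.35, -0.088], TCP at [0.17, -0.602, 0.245] pointing down, gripper open.
Joint ranges: [-2.6, 2.6], [-0.5, 2.12], [-1.47, 1.34], [0.16, 2.42], [-1.27, 4.41], [0.06, 2.06], [-2.6, 2.6]. Speed limits (rad/s): [2.22, 2.22, 2.79, 2.79, 3.14, 3.14, 3.14].

### API

Orientations are given as a unit quaternion [x, y, z, w].
In Python, from cell import * gives the robot as it stands. The module is installed in compiled form; this text tells all that it offers.
- The arm moves only by the shell command python3 -m creep 'ROWS' [FORCE]. ROWS is text: rows parted by semicolons, each of 7 numbers parted by spaces: the shift along the tool's x, y, z in mm, then the turn, a rotation vector about the tool's x, y, z in rad, then the finger opening in mm, from 0 to 87. A call has 1 to 8 rows; each row is the pose to reach, as a shift and turn from the pose commanded when the call began, along the tool's axes at that moment; what a row does not reach only later rows make up. A row lasts 1/8 s, in which the tool goes at most 62.5 mm and 10.7 degrees, less where a joint would pass 70% of its speed; a pose out of reach is approached as far as the arm can. A call with a gripper value outside its range is refused whole. The fingers move at their own pace and stop on an object; FORCE is the grip in N (left out, the last holds). Time passes only in rows, so rows that repeat a pose let the fingers close. It gives the time, the measured TCP pose, the force and the opening at its end, in the units of the state.
- read_state(): the state, without advancing time (a new reading comes with each control period).
- grab_frame(name): name is "scene" or "top" or "wrist"; returns the picture (420x560x3 uint8, red, green, blue); there is no depth.
- camera_model(name): a dict with "fx", "fy", "cx", "cy" (pixels), "position" and "attitude" of the camera in the world; the wrist camera has in their place "tool_from_camera" (4x4, takes a point from camera to tool coordinates, whose origin is the TCP and whose axes are the flange's). Camera axes: x right, y down, z forward; pixel columns grow to the right and rows downward; lengths in m; the calibration is good to about 2 mm. The wrist camera is an equidistant fisheye: a pixel r from the principal point sees the ray r / f radians off the axis. A picture is of the moment at which its call begins: read the wrist's pose just before it. camera_model takes no time and is no camera call.
- hand_in(): hands the job in, once; it reports no verdict.
Trained networks look in the newest picture that a camera, given by its name, has taken for a name from the list of things; names that differ only in an ending like _2 or _b are one class to them, and where a whole thing is asked for, a point or a joint stands for the part that bears it (a point fixed in the world has none). Each returns a list of dicts, best first, with "p" (0 to 1); they miss things now and then, are a little off and sometimes report something else, mostly with a low value. They report only what shows in the picture. A call takes as long as a camera call.
- masks_of(camera, query): "mask" (420x560 bool, what is visible of it) and "point" ([row, column] in pixels, amid what is visible of it).
The state is a dict: "t": time; "joint_positions": joint angles; "joint_vel": joint speeds; "joint_efforts": joint torques, N m; "tool_pos": TCP position; "orientation": TCP orientation; "force": force on the tool from outside, world axes, zero at the start; "moment": the same for the moment, N m; "finger_gap": opening from 0.0 (shut) to 1.0 (fully open).
Only numpy, scipy, OpenCV 4.12 (cv2) and the standard library are available. Lean on these libraries where they do the work, as an engineer would, in place of code of your own. Each camera call takes 0.05 s, during which the arm holds its last target.

### The job

Turn the stencil wheel until the triangular stencil shows centred in the window of the steel cover; it has no handle, but follows a fingertip rested on its exposed rubber rim and dragged round, and it is sprung, so press on it only lightly. Then take the steel lock pin out of its wooden rest and put it gently through the small round hole in the cover, fully home, so that it locks the wheel, let go of it, and leave the other things on the bench where they are.

Things in the scene. Friction and masses are not known exactly. Their poses are not given: they have to be found in the camera images.
- stand: Fixed stencil stand: plywood base 252 x 252 x 12 mm, over it a level wheel, over the wheel's +x part a level steel cover (x = 24 to 118 mm, 244 mm wide, 6 mm thick, its top 63 mm above the stand's underside) on posts at y = -116 and +116 mm. The wheel's near part (x = -105 to 20 mm) is exposed. Origin: underside of the base, on the wheel's vertical axis; z up.
- pin_hole (a point): Centre of the mouth of the 14 mm round hole in the cover, on the cover's top face, at (37, 0, 63) mm in the stand's frame; the cover is 6 mm thick. Axes as the stand's.
- window (a point): Centre of the rectangular window through the cover (38 mm along x, 44 mm along y), on its top face, at (69, 0, 63) mm in the stand's frame. Axes as the stand's.
- wheel (a joint): Turn of the wheel, rad, growing counter-clockwise seen from above; 0 or 6.283 (either will do) when the triangle is centred in the window. Dark flush stencil shapes lie every 60 degrees at radius 69 mm: counter-clockwise from the triangle circle, square, cross, bar, two dots. Turns both ways, -1.0 to 7.3, steady friction 0.3 N m, stays where left. No handle: driven by friction from above.
- rim (a point): Nominal point on the wheel's exposed rubber tread, fixed to the stand at (-94, 0, 27.5) mm; it does not turn or sink. The wheel is a flat aluminium disc, radius 105 mm, 6 mm thick, tread flush at radius 85 to 103 mm, dragged with about 3.5 N along the rim. At rest its upper face truly lies anywhere from 21 to 34 mm above the stand's underside, unmeasured: find it by touch.
- hub (a point): Point on the wheel's axis, fixed to the stand, 50 mm above its underside: roughly the top of the grey index hub (radius 47 mm, 22 mm above the disc), which has six radial slots 14 mm wide, one in line with each stencil. The pin enters the slot that stands under the cover's hole.
- spring (a joint): How far the wheel is pressed down on its spring, in m: 0 at rest, grows as it is pressed; about 8 N per mm. More than 1.5 mm (about 12 N) harms the wheel; a press of 6 to 9 N drives it well.
- pin_rest: Fixed wooden block 64 x 64 x 30 mm with a 15 mm hole through its middle in which the lock pin stands. Origin: centre of its underside.
- pin: Loose steel lock pin, 70 g, 64 mm long, upright. From the tip up: nose tapering from 5 to 11 mm diameter over 8 mm, shank 11 mm diameter up to 28 mm, flange 22 mm diameter from 28 to 32 mm, round grip 17 mm diameter from 32 to 64 mm. Origin: centre of the tip, z along the pin up to the grip. At the start its flange rests on the pin rest; fully home its flange rests on the cover, with the tip 28 mm below the cover's top.
- tape: Loose cardboard tape ring, 90 mm across, 24 mm high; leave alone. Origin: centre of its underside.
- sanding_block: Loose cork sanding block 70 x 100 x 30 mm; leave alone. Origin: centre of its underside.
- mug: Loose white mug, 80 mm across, 90 mm high; leave alone. Origin: centre of its underside.
- paint_jar: Loose jar, 68 mm across, 85 mm high; leave alone. Origin: centre of its underside.
- medium_bottle: Loose amber bottle, 60 mm across, 150 mm high; leave alone. Origin: centre of its underside.
- palette_knife: Loose flat spatula lying on the table, leave alone. Origin: underside, along its x.
- brush: Loose brush lying on the table, leave alone. Origin: underside, along its x.

How it is judged:
By the outcome, as a careful person would: the job done as asked, in the order asked, and still so for the second after the job is handed in, with the robot touching nothing.
It also fails if it takes over 67 s, if anything falls off the work surface, if the arm or the gripper's body presses on something with over 40 N, if the wrist force passes 120 N, or if a joint passes its speed limit or range.

## Working session

There is one attempt and no reset: what is moved stays moved. The work goes in short steps, Python scripts to look and compute and a shell command to move; the robot and the scene stay as the last step left them, time stands still between calls to the robot, and variables do not carry over. Pictures are saved under pics/ and viewed, and the job is handed in when it is done.

```bash
mkdir -p pics
python3 - <<'E'
from cell import *
import cv2
for n in ["scene","top","wrist"]:
    s=read_state()
    f=grab_frame(n); cv2.imwrite(f"pics/{n}0.png",f[:,:,::-1]); print(n,camera_model(n))
print(s)
E
```

```text
scene {'fx': 482.6684513721613, 'fy': 482.6684513721613, 'cx': 284.81183849508824, 'cy': 212.68763083350981, 'position': array([1.09731077, 0.84569668, 0.87353372]), 'attitude': array([ 0.2802893 ,  0.85073988, -0.42482177, -0.13117178])}
top {'fx': 467.99825848466645, 'fy': 467.99825848466645, 'cx': 281.22619888673086, 'cy': 212.83379033058515, 'position': array([ 0.21305447, -0.00285494,  1.3950233 ]), 'attitude': array([-0.69352987,  0.71185646, -0.08154334,  0.07501592])}
wrist {'fx': 325.19226210127806, 'fy': 325.19226210127806, 'cx': 278.19236906416427, 'cy': 211.23176560350058, 'tool_from_camera': array([[-5.38868154e-04, -9.68568509e-01, -2.48746363e-01,
         6.77084971e-02],
       [ 9.99999825e-01, -4.61603175e-04, -3.68945137e-04,
        -1.08507261e-04],
       [ 2.42526531e-04, -2.48746518e-01,  9.68568589e-01,
        -1.39651700e-01],
       [ 0.00000000e+00,  0.00000000e+00,  0.00000000e+00,
         1.00000000e+00]])}
{'t': 0.1, 'joint_positions': array([ 1.273403  ,  0.3327838 , -0.06467071,  1.46085621,  0.0215955 ,
        1.34990136, -0.08848246]), 'joint_vel': array([ 0.00013277, -0.00128491, -0.00040574, -0.00195572,  0.00058549,
       -0.00023185,  0.0012655 ]), 'joint_efforts': array([ 2.56616484e-03, -6.24541140e+01,  2.56080850e-02, -3.90716958e+01,
       -6.12455816e-02,  3.66044766e-02,  4.26752069e-05]), 'tool_pos': array([ 0.1694884 , -0.6012491 ,  0.24384948]), 'orientation': array([ 9.90575172e-01,  1.36968738e-01, -1.16688753e-04, -6.15904334e-04]), 'force': array([ 0.58216761, -0.30436258, -0.24832605]), 'moment': array([ 0.01000942, -0.01556956,  0.00149969]), 'finger_gap': 1.0047301543937333}
```

View pics/scene0.png

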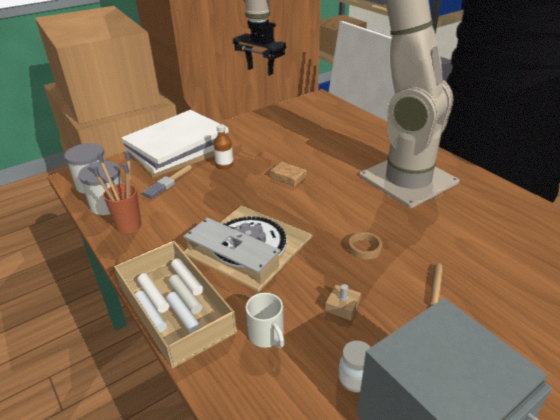

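View pics/top0.png

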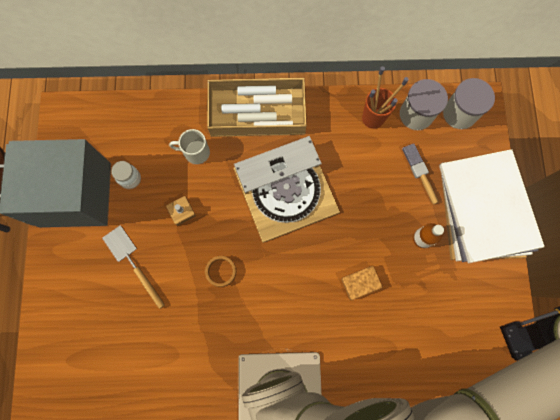

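View pics/wrist0.png

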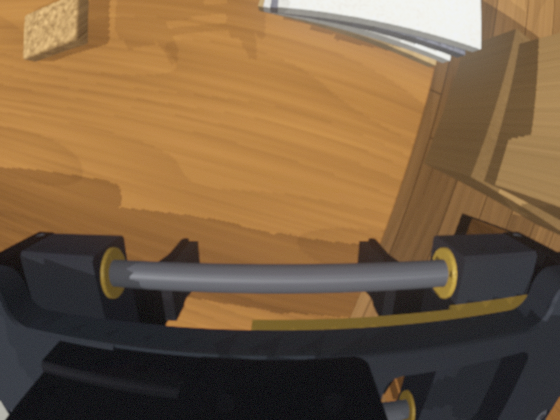

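The top view shows the stand at about (287,185), the pin rest at (180,210), the mug at (193,147) and the jar at (125,175). The start pose has nothing near it. I'll zoom in on the stand and the pin.

```bash
cat > h.py <<'E'
import numpy as np, cv2
from scipy.spatial.transform import Rotation as R
from cell import *
def cam(n):
    m=camera_model(n); return m
def pix2z(n,u,v,z):
    m=cam(n); Rm=R.from_quat(m['attitude']).as_matrix()
    d=Rm@np.array([(u-m['cx'])/m['fx'],(v-m['cy'])/m['fy'],1.0])
    p=m['position']; return p+d*(z-p[2])/d[2]
def proj(n,P):
    m=cam(n); Rm=R.from_quat(m['attitude']).as_matrix()
    c=Rm.T@(np.asarray(P)-m['position']); return np.array([m['cx']+m['fx']*c[0]/c[2], m['cy']+m['fy']*c[1]/c[2]])
def wray(u,v,s):
    m=cam('wrist'); a=np.array([u-m['cx'],v-m['cy']]); r=np.hypot(*a); th=r/m['fx']
    d=np.array([a[0]/r*np.sin(th),a[1]/r*np.sin(th),np.cos(th)]) if r>0 else np.array([0,0,1.])
    T=m['tool_from_camera']; Rt=R.from_quat(s['orientation']).as_matrix()
    return Rt@T[:3,3]+s['tool_pos'], Rt@T[:3,:3]@d
def wpix2z(u,v,z,s):
    o,d=wray(u,v,s); return o+d*(z-o[2])/d[2]
def wproj(P,s):
    m=cam('wrist'); T=m['tool_from_camera']; Rt=R.from_quat(s['orientation']).as_matrix()
    pt=Rt.T@(np.asarray(P)-s['tool_pos']); c=T[:3,:3].T@(pt-T[:3,3])
    th=np.arctan2(np.hypot(c[0],c[1]),c[2]); k=m['fx']*th/np.hypot(c[0],c[1])
    return np.array([m['cx']+k*c[0],m['cy']+k*c[1]])
E
python3 - <<'E'
from h import *
f=cv2.imread('pics/top0.png')
cv2.imwrite('pics/topz.png',cv2.resize(f[125:255,150:350],None,fx=4,fy=4,interpolation=cv2.INTER_CUBIC)[:, :800])
f=cv2.imread('pics/scene0.png')
cv2.imwrite('pics/scz.png',cv2.resize(f[195:335,175:375],None,fx=4,fy=4,interpolation=cv2.INTER_CUBIC))
E
```

```text
(no output)
```

View pics/topz.png

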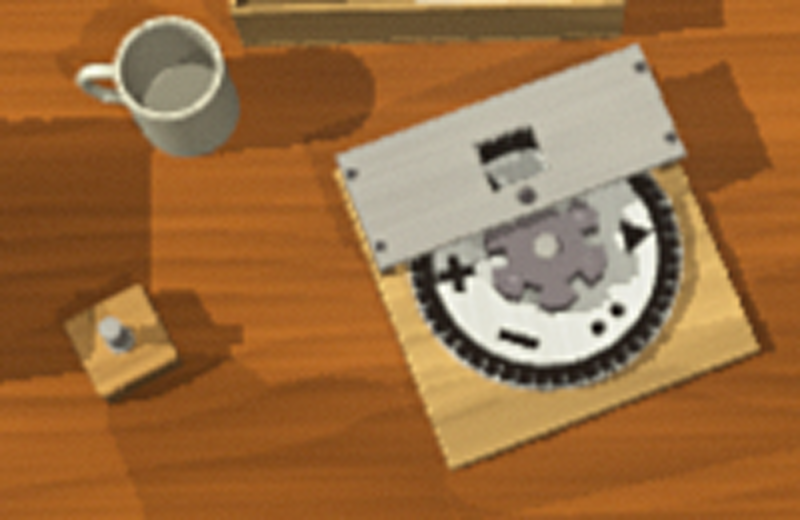

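View pics/scz.png

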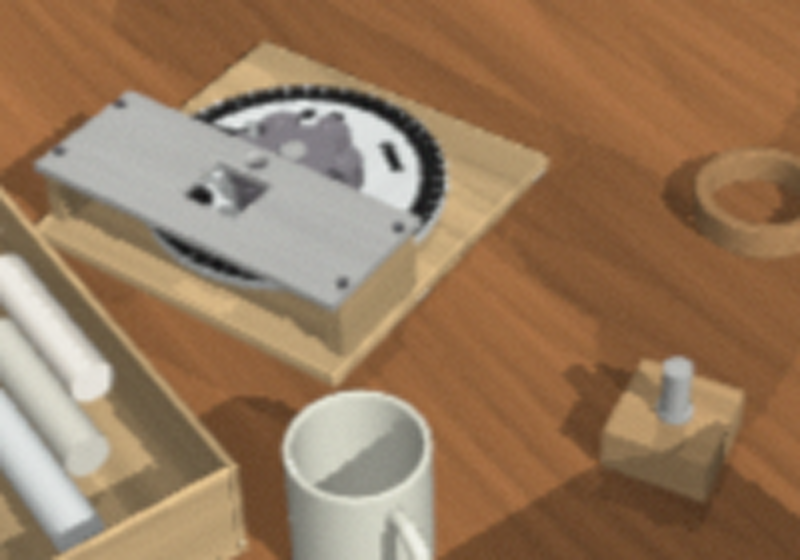

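```bash
cat > fit0.py <<'E'
from h import *
from scipy.optimize import least_squares
def uz(U,V): return np.array([(U+.5)/4-.5+150,(V+.5)/4-.5+125])
# stand frame x away; world. left in image=+y
pts=[((118,122,63),(337,155)),((118,-122,63),(638,45)),((24,-122,63),(686,155)),((24,122,63),(383,270)),
((-126,-126,12),(760,350)),((-126,126,12),(450,468)),((37,0,63),(527,195))]
def P(q,p):
    c,s=np.cos(q[2]),np.sin(q[2]); x,y,z=np.array(p)/1000
    return np.array([q[0]+c*x-s*y,q[1]+s*x+c*y,z])
def res(q): return np.concatenate([proj('top',P(q,p))-uz(*u) for p,u in pts])
r=least_squares(res,[.45,0,.35]); q=r.x; print(q,np.round(r.fun.reshape(-1,2),2))
import json; json.dump(list(q),open('stand.json','w'))
for nm,u in dict(tri=(635,237),bar=(518,339),cross=(457,272)).items():
    w=pix2z('top',*uz(*u),.0275); d=w[:2]-q[:2]; print(nm,np.hypot(*d),np.degrees(np.arctan2(d[1],d[0])-q[2]))
print('pintop',pix2z('top',*uz(108,327),.066),'flange',pix2z('top',*uz(120,345),.034))
for k in [(65,325),(140,283),(178,350)]: print(pix2z('top',*uz(*k),.03))
E
python3 fit0.py
```

```text
[ 0.59837875 -0.03633655  0.34641331] [[-0.14  0.13]
 [ 0.25 -0.16]
 [ 0.09 -0.15]
 [-0.67 -0.31]
 [ 0.19 -0.03]
 [ 0.03  0.35]
 [ 0.28  0.13]]
tri 0.06919552553848106 -100.63916852313109
bar 0.0699867490382156 141.29841156172876
cross 0.06863572445540014 81.12352820735705
pintop [0.53970838 0.28516179 0.066     ] flange [0.53354547 0.28286406 0.034     ]
[0.55091055 0.32514252 0.03      ]
[0.58204449 0.26967469 0.03      ]
[0.52955641 0.24037748 0.03      ]
```

```bash
python3 -m creep '40 -40 0 0 0 0.065 0;80 -79 0 0 0 0.13 0;120 -119 0 0 0 0.19 0;160 -158 0 0 0 0.26 0;200 -198 0 0 0 0.32 0;240 -238 0 0 0 0.39 0;280 -277 0 0 0 0.45 0;320 -317 0 0 0 0.51 0' 20
python3 - <<'E'
from h import *
s=read_state(); print(s['tool_pos'],s['joint_positions'],s['finger_gap'])
E
```

```text
t: 1.15
tool_pos: [0.3921, -0.2079, 0.2446]
orientation: [0.993, -0.118, 0.0, 0.0]
force: [0.6, 0.3, 1.3]
finger_gap: 0.173
[ 0.39211888 -0.20794581  0.24460075] [ 0.83072847 -0.05056351 -0.42752711  1.89012708 -0.02134264  1.29717933
 -1.39870107] 0.1731954959513545
```

```bash
python3 -m creep '14 -48 5 0 0 0.06 0;28 -97 15 0 0 0.12 0;42 -145 25 0 0 0.17 0;56 -194 35 0 0 0.23 0;70 -242 45 0 0 0.289 0;70 -242 45 0 0 0.289 0' 20
python3 - <<'E'
from h import *
s=read_state(); print(s['tool_pos'],s['joint_positions'],s['finger_gap'],s['force'])
f=grab_frame('wrist'); cv2.imwrite('pics/w1.png',f[:,:,::-1]); np.save('s1.npy',np.r_[s['tool_pos'],s['orientation']])
import json; q=json.load(open('stand.json'))
from numpy import *
for p in [(37,0,63),(69,0,63),(-94,0,27.5),(118,122,63),(24,122,63),(24,-122,63)]:
    x,y,z=array(p)/1000;c,sn=cos(q[2]),sin(q[2]); print(p,wproj([q[0]+c*x-sn*y,q[1]+sn*x+c*y,z],s))
E
```

```text
t: 1.9
tool_pos: [0.5164, 0.0136, 0.1986]
orientation: [0.967, -0.257, -0.001, -0.001]
force: [-0.2, -0.2, -0.0]
finger_gap: 0.008
[0.51637466 0.01355975 0.19861648] [ 0.51250153  0.18838647 -0.68837059  1.77622775  0.12423337  1.22245318
 -2.2996806 ] 0.007901866042816777 [-0.19752409 -0.20882739 -0.00762736]
(37, 0, 63) [248.04171741  68.36499855]
(69, 0, 63) [219.60874438  46.39958903]
(-94, 0, 27.5) [354.78034241 163.89797533]
(118, 122, 63) [ 99.5840715  124.79213135]
(24, 122, 63) [172.29377584 187.2856888 ]
(24, -122, 63) [350.70250736 -17.63114187]
```

View pics/w1.png

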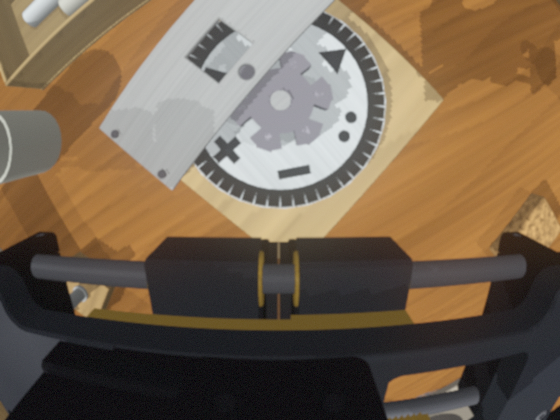

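The wrist view matches the fit within about 4 px: hole at (246,72), cover corner at (173,188), triangle at (333,61). Next I descend to feel for the wheel.

```bash
python3 -m creep '0 2 40 0 0 0 0;0 2 80 0 0 0 0;0 2 110 0 0 0 0;0 2 130 0 0 0 0;0 2 137 0 0 0 0;0 2 138 0 0 0 0;0 2 138 0 0 0 0' 20; python3 -m creep '0 0 1 0 0 0 0;0 0 1 0 0 0 0'
```

```text
t: 2.82
tool_pos: [0.5156, 0.0074, 0.0624]
orientation: [0.966, -0.259, 0.001, 0.0]
force: [0.4, 0.9, -0.3]
finger_gap: 0.006
t: 3.08
tool_pos: [0.5153, 0.0076, 0.0609]
orientation: [0.966, -0.259, 0.0, 0.0]
force: [0.4, 0.1, -0.3]
finger_gap: 0.004
```

```bash
python3 -m creep '0 0 1.5 0 0 0 0;0 0 3 0 0 0 0;0 0 3 0 0 0 0'; for i in 1 ; do python3 -m creep '0 0 1 0 0 0 0;0 0 1 0 0 0 0'; done;  python3 -m creep '0 0 0.7 0 0 0 0;0 0 0.7 0 0 0 0'
```

```text
t: 3.45
tool_pos: [0.5149, 0.0077, 0.0574]
orientation: [0.966, -0.259, -0.0, 0.0]
force: [-0.3, 0.3, -0.4]
finger_gap: 0.001
t: 3.7
tool_pos: [0.515, 0.0076, 0.0565]
orientation: [0.966, -0.259, -0.0, 0.0]
force: [-0.3, -0.1, 0.8]
finger_gap: 0.003
t: 3.95
tool_pos: [0.515, 0.0076, 0.0558]
orientation: [0.966, -0.259, -0.0, 0.0]
force: [-0.3, 0.3, -0.2]
finger_gap: 0.006
```

```bash
python3 -m creep '0 0 0.8 0 0 0 0;0 0 0.8 0 0 0 0'
```

```text
t: 4.2
tool_pos: [0.515, 0.0076, 0.055]
orientation: [0.966, -0.259, -0.0, 0.0]
force: [-0.4, -0.2, -0.3]
finger_gap: 0.008
```

```bash
python3 -m creep '0 0 0.8 0 0 0 0;0 0 0.8 0 0 0 0'
```

```text
t: 4.45
tool_pos: [0.515, 0.0077, 0.0542]
orientation: [0.966, -0.259, -0.0, 0.0]
force: [-1.1, -0.3, -0.1]
finger_gap: 0.009
```

```bash
python3 -m creep '0 0 0.8 0 0 0 0;0 0 0.8 0 0 0 0'
```

```text
t: 4.7
tool_pos: [0.515, 0.0076, 0.0534]
orientation: [0.966, -0.259, -0.0, 0.0]
force: [-1.3, 0.1, -0.1]
finger_gap: 0.007
```

Tip is at 31.4 mm and there is still no contact, so I keep going down, checking each step.

```bash
python3 -m creep '0 0 0.8 0 0 0 0;0 0 0.8 0 0 0 0'
```

```text
t: 4.95
tool_pos: [0.515, 0.0077, 0.0526]
orientation: [0.966, -0.259, -0.0, 0.0]
force: [-0.3, -0.6, -0.7]
finger_gap: 0.006
```

```bash
python3 -m creep '0 0 0.8 0 0 0 0;0 0 0.8 0 0 0 0' | grep -E 'pos|force'
```

```text
tool_pos: [0.515, 0.0077, 0.0518]
force: [0.0, 0.2, 0.2]
```

```bash
python3 -m creep '0 0 0.8 0 0 0 0;0 0 0.8 0 0 0 0' | grep -E 'pos|force'
```

```text
tool_pos: [0.515, 0.0076, 0.051]
force: [-0.0, -0.1, 0.8]
```

```bash
sleep 0.1
python3 - <<'E'
from h import *
s=read_state();print(s['force'],s['tool_pos'])
E
```

```text
[-0.03528451 -0.13494768  0.78169824] [0.51504516 0.00763802 0.05099646]
```

```bash
python3 -m creep '0 0 0.5 0 0 0 0;0 0 0.5 0 0 0 0' | grep -E 'pos|force'
```

```text
tool_pos: [0.515, 0.0077, 0.0505]
force: [-0.6, 0.4, 0.1]
```

```bash
python3 -m creep '0 0 0.8 0 0 0 0;0 0 0.8 0 0 0 0' | grep -E 'pos|force'
```

```text
tool_pos: [0.515, 0.0076, 0.0497]
force: [0.4, 0.5, -0.2]
```

```bash
python3 -m creep '0 0 0.8 0 0 0 0;0 0 0.8 0 0 0 0' | grep -E 'pos|force'
```

```text
tool_pos: [0.515, 0.0076, 0.0489]
force: [-0.7, -0.6, -1.0]
```

```bash
python3 -m creep '0 0 0.8 0 0 0 0;0 0 0.8 0 0 0 0' | grep -E 'pos|force'
```

```text
tool_pos: [0.515, 0.0076, 0.0481]
force: [-0.7, 0.4, 0.2]
```

```bash
python3 -m creep '0 0 0.8 0 0 0 0;0 0 0.8 0 0 0 0' | grep -E 'pos|force'
```

```text
tool_pos: [0.515, 0.0077, 0.0473]
force: [0.0, 0.1, -0.3]
```

```bash
python3 -m creep '0 0 0.8 0 0 0 0;0 0 0.8 0 0 0 0' | grep -E 'pos|force'
```

```text
tool_pos: [0.515, 0.0077, 0.0465]
force: [0.1, 0.7, -0.4]
```

```bash
python3 -m creep '0 0 0.8 0 0 0 0;0 0 0.8 0 0 0 0' | grep -E 'pos|force'
```

```text
tool_pos: [0.515, 0.0077, 0.0457]
force: [-0.9, -0.7, -0.0]
```

```bash
python3 -m creep '0 0 0.8 0 0 0 0;0 0 0.8 0 0 0 0' | grep -E 'pos|force'
```

```text
tool_pos: [0.5151, 0.0077, 0.045]
force: [-0.6, -0.1, 1.1]
```

```bash
python3 -m creep '0 0 0.4 0 0 0 0;0 0 0.4 0 0 0 0' | grep -E 't:|pos|force'
```

```text
t: 7.7
tool_pos: [0.515, 0.0077, 0.0446]
force: [-0.7, 0.5, 2.0]
```

```bash
python3 -m creep '0 0 0.4 0 0 0 0;0 0 0.4 0 0 0 0' | grep -E 't:|pos|force'
```

```text
t: 7.95
tool_pos: [0.515, 0.0077, 0.0442]
force: [-1.3, 0.8, 3.8]
```

```bash
python3 -m creep '0 0 0.4 0 0 0 0;0 0 0.4 0 0 0 0' | grep -E 't:|pos|force'
python3 - <<'E'
from h import *
s=read_state(); import json; q=json.load(open('stand.json'))
f=grab_frame('wrist'); cv2.imwrite('pics/w2.png',f[:,:,::-1]); np.save('s2.npy',np.r_[s['tool_pos'],s['orientation']]);print(s['force'],s['tool_pos'],s['orientation'],s['moment'])
f=grab_frame('scene'); cv2.imwrite('pics/sc2.png',cv2.resize(f[195:335,175:375],None,fx=4,fy=4,interpolation=cv2.INTER_CUBIC)[:,:,::-1])
E
```

```text
t: 8.2
tool_pos: [0.515, 0.0077, 0.0438]
force: [-2.3, 0.9, 5.2]
[-2.32668314  0.90838445  5.20741958] [0.51498401 0.00773508 0.04375632] [ 9.65858626e-01 -2.59069699e-01 -6.33013998e-05  4.13039473e-05] [ 0.26284668  0.63133045 -0.03300113]
```

View pics/sc2.png

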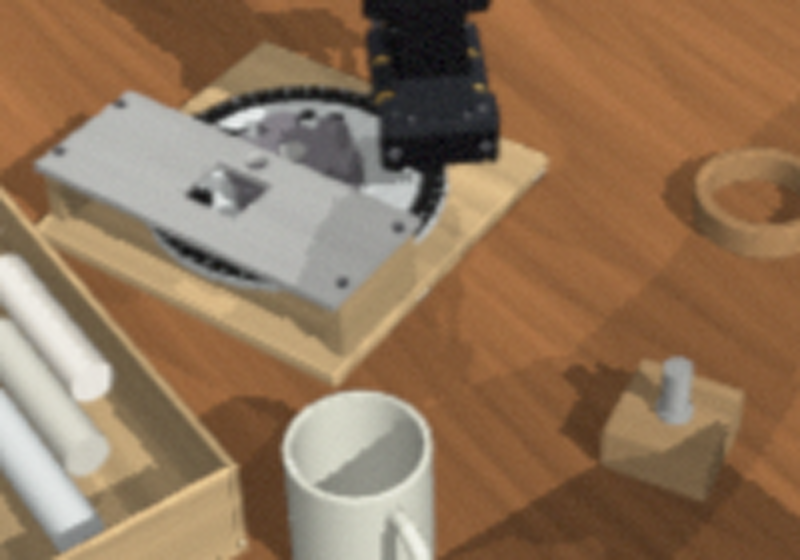

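View pics/w2.png

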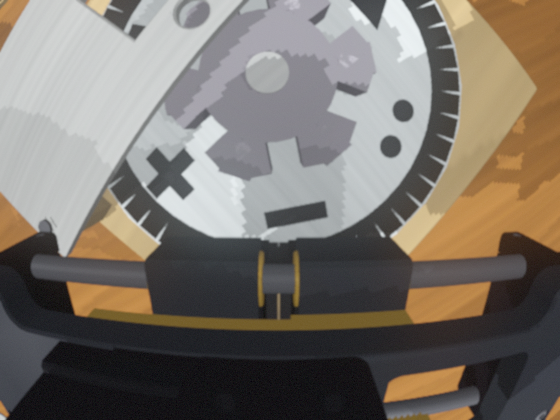

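Run:
```python
from h import *
import json; q=json.load(open('stand.json'))
a=np.load('s2.npy'); s=dict(tool_pos=a[:3],orientation=a[3:])
z=.0220
for n,uv in dict(bar=(296,213.5),dots=(396.5,128),cross=(170,172)).items():
    d=wpix2z(*uv,z,s)[:2]-q[:2]; print(n,np.hypot(*d),(np.degrees(np.arctan2(d[1],d[0])-q[2])))
print('hub',wpix2z(267,72,.045,s)-[q[0],q[1],0],'hole',wpix2z(191,12,.063,s))
c,sn=np.cos(q[2]),np.sin(q[2]);print(q[0]+c*.037,q[1]+sn*.037)
```

```text
bar 0.07046298926793054 140.39945890408097
dots 0.0685029565485544 -160.44935627348886
cross 0.07063401018815811 81.94709389987317
hub [-0.00104066  0.00202994  0.045     ] hole [ 0.63125044 -0.02099069  0.063     ]
0.633180822831259 -0.0237740729356885
```

```bash
cat > arc.py <<'E'
from h import *
import sys
def arc(s,c,phis):
    Rt=R.from_quat(s['orientation']).as_matrix()
    for f in phis:
        f=np.radians(f); d=s['tool_pos'][:2]-c
        d2=np.array([np.cos(f)*d[0]-np.sin(f)*d[1],np.sin(f)*d[0]+np.cos(f)*d[1]])-d
        t=Rt.T@np.r_[d2,0]; print(np.degrees(f).round(1),t.round(1) if 0 else (t*1000).round(1),round(-f,3))
s=read_state(); d=s['tool_pos'][:2]-[.597,-.0345]; print(np.hypot(*d)); arc(s,np.array([.597,-.0345]),[float(x) for x in sys.argv[1:]])
E
python3 arc.py 3 6 9 12 15 18 21 24
```

```text
0.09224675986039257
3.0 [0.4 4.8 0. ] -0.052
6.0 [1.  9.6 0. ] -0.105
9.0 [ 1.8 14.4  0. ] -0.157
12.0 [ 2.9 19.1  0. ] -0.209
15.0 [ 4.3 23.7  0. ] -0.262
18.0 [ 5.9 28.3  0. ] -0.314
21.0 [ 7.7 32.7  0. ] -0.367
24.0 [ 9.8 37.1  0. ] -0.419
```

```bash
python3 -m creep '0 0 0.3 0 0 0 0;0.4 4.8 0.3 0 0 -0.052 0;1 9.6 0.3 0 0 -0.105 0;1.8 14.4 0.3 0 0 -0.157 0;2.9 19.1 0.3 0 0 -0.209 0;4.3 23.7 0.3 0 0 -0.262 0;5.9 28.3 0.3 0 0 -0.314 0'
python3 - <<'E'
from h import *
s=read_state(); 
f=grab_frame('wrist'); cv2.imwrite('pics/w3.png',f[:,:,::-1]); np.save('s3.npy',np.r_[s['tool_pos'],s['orientation']]);print(s['force'])
E
python3 arc.py 3 6 9 12 15 18 21 24
```

```text
t: 9.18
tool_pos: [0.5069, -0.0195, 0.0439]
orientation: [0.995, -0.104, 0.001, -0.0]
force: [0.6, 2.6, 3.7]
finger_gap: 0.008
[0.56613122 2.6437421  3.73600656]
0.09130543906732606
3.0 [ 0.4  4.8 -0. ] -0.052
6.0 [ 1.   9.5 -0. ] -0.105
9.0 [ 1.8 14.2 -0. ] -0.157
12.0 [ 2.9 18.9 -0. ] -0.209
15.0 [ 4.3 23.4 -0. ] -0.262
18.0 [ 5.9 28.  -0. ] -0.314
21.0 [ 7.7 32.4 -0. ] -0.367
24.0 [ 9.7 36.7 -0. ] -0.419
```

View pics/w3.png

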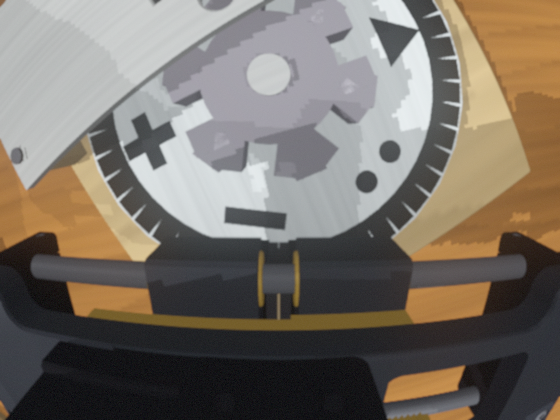

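```bash
cat > ang.py <<'E'
from h import *
import json; 
def ang(npy,d,c=(.597,-.0345),yaw=.3464,z=.022):
    a=np.load(npy); s=dict(tool_pos=a[:3],orientation=a[3:])
    off=dict(tri=0,circle=60,square=120,cross=180,bar=240,dots=300)
    for n,uv in d.items():
        e=wpix2z(*uv,z,s)[:2]-np.array(c); print(n,round(np.hypot(*e),4),round((np.degrees(np.arctan2(e[1],e[0])-yaw)-off[n]+180)%360-180,1))
E
python3 - <<'E'
from ang import *
ang('s2.npy',dict(bar=(296,213.5),dots=(396.5,128),cross=(170,172)))
ang('s3.npy',dict(bar=(255.5,217.5),dots=(378.5,167),cross=(149,140.5),tri=(395,38)))
E
```

```text
bar 0.0685 -98.5
dots 0.0686 -98.5
cross 0.0685 -98.9
bar 0.0688 -98.5
dots 0.0692 -98.7
cross 0.069 -98.7
tri 0.0695 -98.8
```

The wheel did not turn, so the finger slipped: the triangle still reads −98.6° and the press was only 3.7 N. I'll press more.

```bash
python3 -m creep '0 0 0.5 0 0 0 0;0 0 0.5 0 0 0 0' | grep -E "t:|pos|force"; python3 -c "
from h import *
print(read_state()['force'])"
```

```text
t: 9.48
tool_pos: [0.5068, -0.0198, 0.0433]
force: [1.3, 0.5, 5.6]
[1.25786242 0.47579285 5.55896105]
```

```bash
python3 -m creep '0 0 0.3 0 0 0 0;0 0 0.3 0 0 0 0' | grep -E "t:|pos|force"; python3 arc.py 4 8 12 16 20 24 28
```

```text
t: 9.72
tool_pos: [0.5068, -0.0198, 0.043]
force: [0.7, -0.5, 6.1]
0.09142295234163639
4.0 [0.5 6.4 0. ] -0.07
8.0 [ 1.5 12.7  0. ] -0.14
12.0 [ 2.9 18.9  0. ] -0.209
16.0 [ 4.8 25.   0. ] -0.279
20.0 [ 7.1 31.   0. ] -0.349
24.0 [ 9.7 36.7  0. ] -0.419
28.0 [12.8 42.3  0. ] -0.489
```

```bash
python3 -m creep '0.2 3.2 0.1 0 0 -0.035 0;0.5 6.4 0.1 0 0 -0.07 0;1 9.6 0.1 0 0 -0.105 0;1.5 12.7 0.1 0 0 -0.14 0' | grep -E "t:|pos|force"
python3 - <<'E'
from h import *
s=read_state(); 
f=grab_frame('wrist'); cv2.imwrite('pics/w4.png',f[:,:,::-1]); np.save('s4.npy',np.r_[s['tool_pos'],s['orientation']]);print(s['force'])
E
```

```text
t: 10.22
tool_pos: [0.5056, -0.0317, 0.043]
force: [0.5, 4.1, 6.4]
[0.51964819 4.10021075 6.43011045]
```

View pics/w4.png

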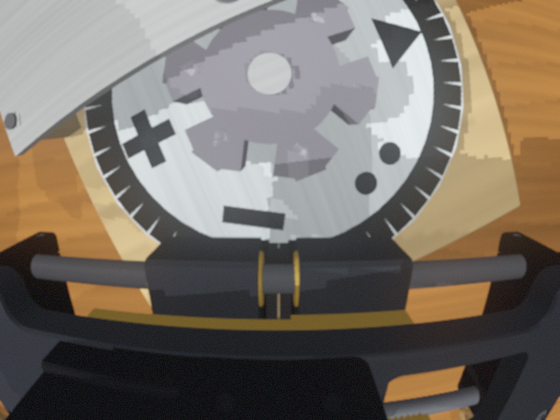

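The wheel follows now: the bar stays at (254,217) while the tool turns, at 6.4 N. I carry on.

```bash
python3 - <<'E'
from ang import *
ang('s4.npy',dict(bar=(254,217.5),dots=(378,168),cross=(149.5,139),tri=(396,40)))
E
python3 arc.py 4 8 12 16 20 24 28 32
```

```text
bar 0.0689 -91.4
dots 0.0688 -91.6
cross 0.0685 -91.1
tri 0.0687 -91.9
0.09147530568852141
4.0 [ 0.5  6.4 -0. ] -0.07
8.0 [ 1.4 12.7 -0. ] -0.14
12.0 [ 2.8 18.9 -0. ] -0.209
16.0 [ 4.6 25.  -0. ] -0.279
20.0 [ 6.9 31.  -0. ] -0.349
24.0 [ 9.5 36.8 -0. ] -0.419
28.0 [12.5 42.4 -0. ] -0.489
32.0 [16.  47.8  0. ] -0.559
```

```bash
python3 -m creep '0.5 6.4 0.1 0 0 -0.07 0;1.4 12.7 0.2 0 0 -0.14 0;2.8 18.9 0.2 0 0 -0.209 0;4.6 25 0.2 0 0 -0.279 0;6.9 31 0.2 0 0 -0.349 0;9.5 36.8 0.2 0 0 -0.419 0;12.5 42.4 0.2 0 0 -0.489 0;16 47.8 0.2 0 0 -0.559 0' | grep -E "t:|pos|force"; python3 arc.py 4 8 12 16 20 24 28 32
```

```text
t: 11.28
tool_pos: [0.5179, -0.0804, 0.0426]
force: [-0.2, 4.1, 6.6]
0.09143603971056907
4.0 [ 0.4  6.4 -0. ] -0.07
8.0 [ 1.3 12.7 -0. ] -0.14
12.0 [ 2.7 18.9 -0. ] -0.209
16.0 [ 4.4 25.1 -0. ] -0.279
20.0 [ 6.6 31.1 -0. ] -0.349
24.0 [ 9.2 36.9 -0. ] -0.419
28.0 [12.2 42.5 -0. ] -0.489
32.0 [15.6 47.9 -0. ] -0.559
```

```bash
python3 -m creep '0.4 6.4 0 0 0 -0.07 0;1.3 12.7 0 0 0 -0.14 0;2.7 18.9 0 0 0 -0.209 0;4.4 25.1 0 0 0 -0.279 0;6.6 31.1 0 0 0 -0.349 0;9.2 36.9 0 0 0 -0.419 0;12.2 42.5 0 0 0 -0.489 0;15.6 47.9 0 0 0 -0.559 0' | grep -E "t:|pos|force";python3 - <<'E'
from h import *
s=read_state(); 
f=grab_frame('wrist'); cv2.imwrite('pics/w5.png',f[:,:,::-1]); np.save('s5.npy',np.r_[s['tool_pos'],s['orientation']]);print(s['force'],s['joint_positions'])
E
python3 arc.py 4 8 12 16 20 24 28 32
```

```text
t: 12.28
tool_pos: [0.5537, -0.1152, 0.0424]
force: [-1.6, 3.5, 6.3]
[-1.58898713  3.53666004  6.26927553] [ 0.81208393  0.55993097 -0.85125108  1.78713602  0.48694287  1.01987309
 -0.7479192 ]
0.09173145956710718
4.0 [ 0.4  6.4 -0. ] -0.07
8.0 [ 1.3 12.7 -0. ] -0.14
12.0 [ 2.6 19.  -0. ] -0.209
16.0 [ 4.4 25.2 -0. ] -0.279
20.0 [ 6.6 31.2 -0. ] -0.349
24.0 [ 9.2 37.  -0. ] -0.419
28.0 [12.2 42.7 -0. ] -0.489
32.0 [15.6 48.1 -0. ] -0.559
```

View pics/w5.png

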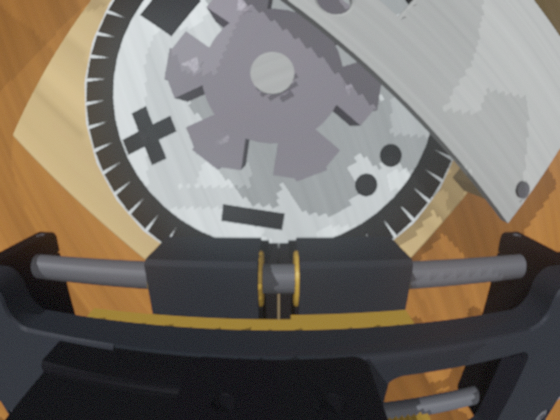

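Run:
```python
from ang import *
ang('s5.npy',dict(bar=(252.5,217),dots=(378.5,169),cross=(150,135)))
a=np.load('s5.npy'); s=dict(tool_pos=a[:3],orientation=a[3:])
print('hole',wpix2z(335,-1,.063,s))
```

```text
bar 0.0687 -28.6
dots 0.0686 -28.1
cross 0.0679 -28.6
hole [ 0.63141887 -0.02244294  0.063     ]
```

```bash
python3 -m creep '0.4 6.4 0 0 0 -0.07 0;1.3 12.7 0 0 0 -0.14 0;2.6 19 0 0 0 -0.209 0;4.4 25.2 0 0 0 -0.279 0;6.6 31.2 0 0 0 -0.349 0;9.2 37 0 0 0 -0.419 0;12.4 43 0 0 0 -0.494 0;12.4 43 0 0 0 -0.494 0' | grep -E "t:|pos|force";python3 - <<'E'
from h import *
s=read_state(); 
f=grab_frame('wrist'); cv2.imwrite('pics/w6.png',f[:,:,::-1]); np.save('s6.npy',np.r_[s['tool_pos'],s['orientation']]);print(s['force'],s['joint_positions'])
E
```

```text
t: 13.32
tool_pos: [0.5972, -0.1264, 0.0423]
force: [-2.1, 1.9, 8.3]
[-2.05178399  1.85422587  8.28641676] [ 0.81717007  0.67993956 -0.91070241  1.66301515  0.59110797  1.09839391
 -0.29429343]
```

View pics/w6.png

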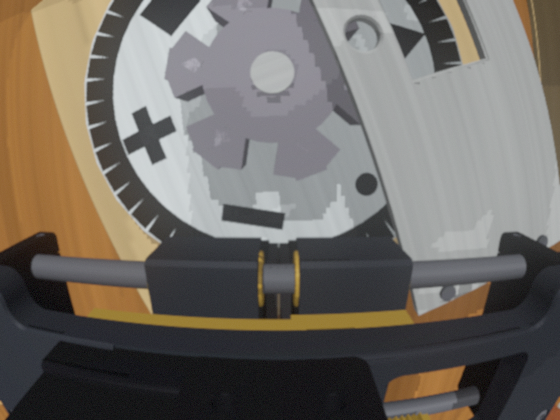

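Run:
```python
from ang import *
ang('s6.npy',dict(bar=(253,217),cross=(150,135)))
a=np.load('s6.npy'); s=dict(tool_pos=a[:3],orientation=a[3:])
h=wpix2z(363.5,33,.063,s); print('hole',h, np.arctan2(h[1]+.0345,h[0]-.597),np.hypot(h[1]+.0345,h[0]-.597))
print(wpix2z(272,72,.045,s))
# cover screws along the edge x=24: edge line
p=[wpix2z(u,v,.063,s) for u,v in [(312,0),(360,97),(412,306)]]
for a,b in [(0,1),(1,2),(0,2)]:
    d=p[a]-p[b]; print(np.arctan2(d[1],d[0]),np.arctan2(d[1],d[0])-np.pi/2)
```

```text
bar 0.0689 0.1
cross 0.0677 -0.1
hole [ 0.63197308 -0.02156948  0.063     ] 0.35414056018883494 0.037286924483466724
[ 0.59725446 -0.0340355   0.045     ]
1.978796570996025 0.40800024420112835
1.87385497836845 0.3030586515735534
1.9063304463240276 0.33553411952913104
```

Wheel angle reads 0 ± 0.5°. I lift off, move forward and look down into the window.

```bash
python3 -m creep '0 0 -2 0 0 0 0;0 0 -30 0 0 0 0;20 0 -75 0 0 0 0;60 0 -115 0 0 0 40;75 0 -115 0 0 0 40;75 0 -115 0 0 0 40' | grep -E "t:|pos|force";python3 - <<'E'
from h import *
s=read_state(); 
f=grab_frame('wrist'); cv2.imwrite('pics/w7.png',f[:,:,::-1]); np.save('s7.npy',np.r_[s['tool_pos'],s['orientation']]);print(s['force'],s['orientation'])
E
```

```text
t: 14.12
tool_pos: [0.5988, -0.0513, 0.1565]
force: [0.7, 0.4, 0.2]
[0.65475293 0.36024972 0.1667273 ] [ 7.16774212e-01  6.97305057e-01 -5.93787854e-04 -1.83698848e-04]
```

View pics/w7.png

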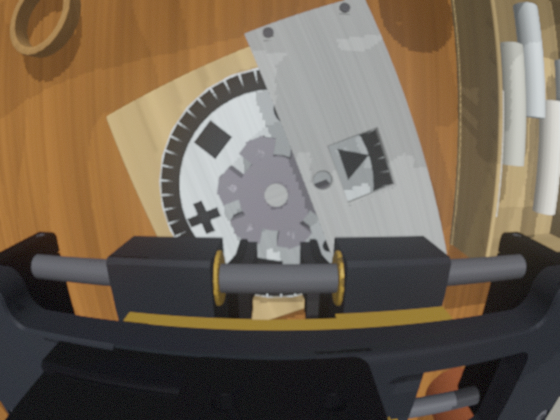

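Run:
```python
import cv2
f=cv2.imread('pics/w7.png'); cv2.imwrite('pics/w7z.png',cv2.resize(f[95:245,250:450],None,fx=4,fy=4,interpolation=cv2.INTER_CUBIC))
```

```text
(no output)
```

View pics/w7z.png

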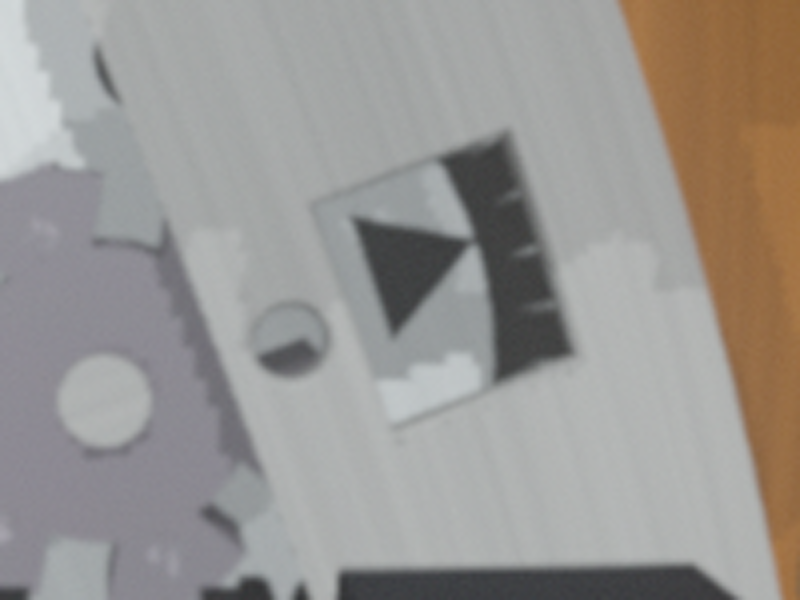

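```bash
cat > fit7.py <<'E'
from ang import *
from scipy.optimize import least_squares
a=np.load('s7.npy'); s=dict(tool_pos=a[:3],orientation=a[3:])
uz=lambda U,V: ((U+.5)/4-.5+250,(V+.5)/4-.5+95)
pts=[((50,22,63),(312,205)),((88,22,63),(510,131)),((88,-22,63),(575,352)),((50,-22,63),(395,430)),((37,0,63),(290,338)),((0,0,45),(104,401))]
def P(q,p):
    c,sn=np.cos(q[2]),np.sin(q[2]); x,y,z=np.array(p)/1000
    return np.array([q[0]+c*x-sn*y,q[1]+sn*x+c*y,z])
r=least_squares(lambda q:np.concatenate([wproj(P(q,p),s)-uz(*u) for p,u in pts]),[.597,-.035,.346]); q=r.x
print(q,r.fun.reshape(-1,2).round(2))
print('hole',P(q,(37,0,63)))
ctr=np.mean([wpix2z(*uz(*u),.0226,s) for u in [(355,218),(472,241),(393,336)]],axis=0)
d=ctr[:2]-q[:2]; print('tri',np.hypot(*d),np.degrees(np.arctan2(d[1],d[0])-q[2]))
c=wpix2z(*uz(472,241),.0226,s)[:2]-q[:2]; print('apex',np.degrees(np.arctan2(c[1],c[0])-q[2]))
ang('s7.npy',dict(cross=(204,216),square=(212.5,139)),q[:2],q[2],.0226)
E
python3 fit7.py
```

```text
[ 0.5970367  -0.03397329  0.35777296] [[ 0.58 -0.13]
 [-1.5   0.46]
 [ 0.63  0.35]
 [ 0.17 -1.02]
 [ 0.18  1.15]
 [-0.1  -0.88]]
hole [ 0.63169383 -0.0210163   0.063     ]
tri 0.06929142052994681 -1.2145689791224905
apex -1.1179205470792348
cross 0.0682 -1.4
square 0.0688 -1.1
```

Run:
```python
import cv2
f=cv2.imread('pics/w7.png'); cv2.imwrite('pics/w7y.png',cv2.resize(f[0:150,90:390],None,fx=2.6,fy=2.6,interpolation=cv2.INTER_CUBIC))
```

```text
(no output)
```

View pics/w7y.png

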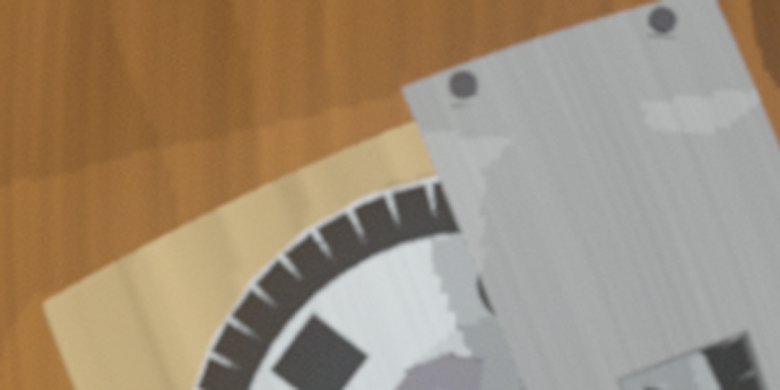

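```bash
sed -i 's/,((0,0,45),(104,401))\]/,((0,0,45),(104,401))]\nux=lambda U,V:((U-90)*4+0,0)\npts+=[((24,122,63),((244.4-249.625)*4,(33.3-94.625)*4)),((-126,126,12),((106.7-249.625)*4,(116-94.625)*4))]/' fit7.py; python3 fit7.py
```

```text
[ 0.59715949 -0.03364543  0.34910341] [[ 1.2  -0.12]
 [-0.77  0.91]
 [ 0.86  0.94]
 [ 0.29 -0.83]
 [ 0.5   1.11]
 [ 0.04 -1.29]
 [-0.63 -0.73]
 [-2.36 -0.01]]
hole [ 0.63192764 -0.02098938  0.063     ]
tri 0.06906776890179864 -0.9409201502703164
apex -0.8034675196201551
cross 0.0684 -0.6
square 0.0687 -0.3
```

```bash
python3 -m creep '48 -14 0 0 0 0 50;96 -28 0 0 0 0 50;144 -42 0 0 0 0 50;192 -56 0 0 0 0 50;239 -70 0 0 0 0 50;239 -70 0 0 0 0 50;239 -70 0 0 0 0 50' | grep -E "t:|pos|force";python3 - <<'E'
from h import *
s=read_state(); 
f=grab_frame('wrist'); cv2.imwrite('pics/w8.png',f[:,:,::-1]); np.save('s8.npy',np.r_[s['tool_pos'],s['orientation']]);print(s['orientation'],s['joint_positions'])
E
```

```text
t: 15.05
tool_pos: [0.5367, 0.1869, 0.1562]
force: [0.3, 0.1, -0.1]
[ 7.17965674e-01  6.96077823e-01 -9.75943785e-04 -5.12032449e-05] [ 0.43187068  0.49240418 -1.07392127  1.68211843  0.45435984  1.24506915
 -0.77417835]
```

View pics/w8.png

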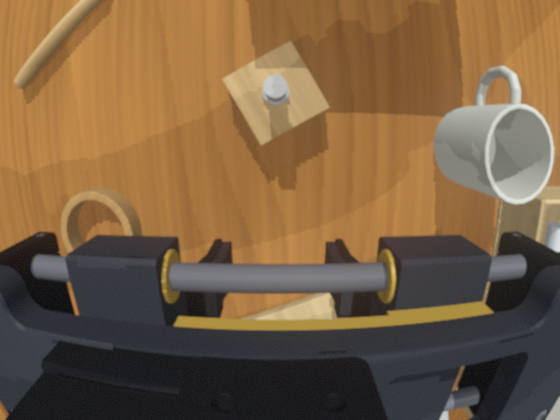

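Run:
```python
import cv2
f=cv2.imread('pics/w8.png'); cv2.imwrite('pics/w8z.png',cv2.resize(f[30:150,210:340],None,fx=5,fy=5,interpolation=cv2.INTER_CUBIC))
```

```text
(no output)
```

View pics/w8z.png

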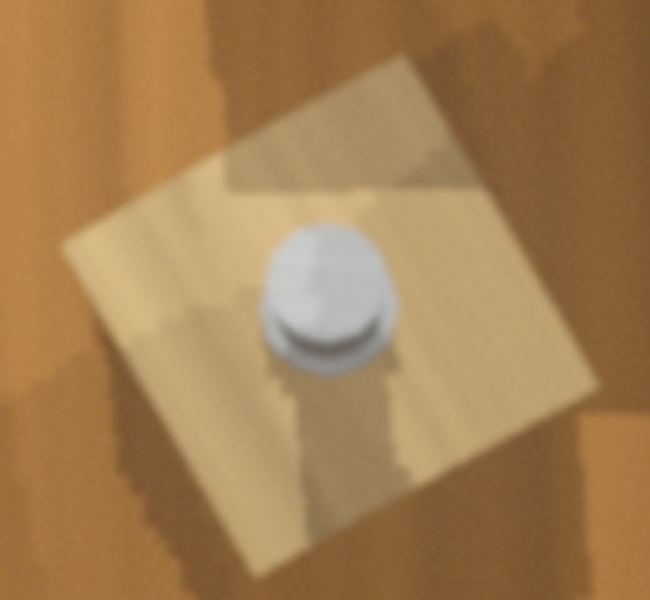

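Run:
```python
from h import *
a=np.load('s8.npy'); s=dict(tool_pos=a[:3],orientation=a[3:])
uz=lambda U,V: ((U+.5)/5-.5+210,(V+.5)/5-.5+30)
print(wpix2z(*uz(328,280),.066,s),wpix2z(*uz(330,308),.034,s))
cs=np.array([wpix2z(*uz(*k),.03,s) for k in [(62,247),(403,54),(600,385),(257,578)]]); print(cs.mean(0)); print(cs)
Rt=R.from_quat(s['orientation']).as_matrix()
for p in (wpix2z(*uz(328,280),.066,s),wpix2z(*uz(330,308),.034,s),cs.mean(0)): print((Rt.T@(p-s['tool_pos'])*1000).round(1))
print('mug', wpix2z(518,150,.09,s))
```

```text
[0.53751883 0.28582851 0.066     ] [0.53748881 0.28555948 0.034     ]
[0.53748905 0.28560281 0.03      ]
[[0.49427534 0.298637   0.03      ]
 [0.55063777 0.32891525 0.03      ]
 [0.58086138 0.27266181 0.03      ]
 [0.52418172 0.2421972  0.03      ]]
[99.  -2.1 90. ]
[ 98.8  -2.  122. ]
[ 98.8  -2.  126. ]
mug [0.7230173  0.24470752 0.09      ]
```

```bash
python3 -m creep '50 -1 0 0 0 0 50;98.8 -2 0 0 0 0 50;98.8 -2 0 0 0 0 50;98.8 -2 45 0 0 0 50;98.8 -2 80 0 0 0 50;98.8 -2 95 0 0 0 50;98.8 -2 98 0 0 0 50;98.8 -2 98 0 0 0 50' | grep -E "t:|pos|force"
```

```text
t: 16.1
tool_pos: [0.5379, 0.2876, 0.0604]
force: [-0.2, -0.0, -0.5]
```

```bash
python3 -m creep '-1.5 0 1 0 0 0 50;-1.5 0 1 0 0 0 50' | grep -E "t:|pos|force"; python3 -m creep '0 0 0 0 0 0 8;0 0 0 0 0 0 8;0 0 0 0 0 0 8;0 0 0 0 0 0 8;0 0 0 0 0 0 8' 15
```

```text
t: 16.35
tool_pos: [0.5375, 0.2861, 0.059]
force: [0.4, -0.4, 0.0]
t: 16.98
tool_pos: [0.5371, 0.2862, 0.0583]
orientation: [0.717, 0.697, -0.0, 0.0]
force: [-0.3, -0.1, 0.8]
finger_gap: 0.19
```

```bash
python3 -m creep '0 0 -5 0 0 0 8;0 0 -25 0 0 0 8;0 0 -60 0 0 0 8;0 0 -90 0 0 0 8;0 0 -95 0 0 0 8;0 0 -95 0 0 0 8'
python3 - <<'E'
from h import *
s=read_state()
f=grab_frame('scene'); cv2.imwrite('pics/sc9.png',cv2.resize(f[150:350,200:450],None,fx=3,fy=3,interpolation=cv2.INTER_CUBIC)[:,:,::-1])
f=grab_frame('wrist'); cv2.imwrite('pics/w9.png',f[:,:,::-1])
print(s['joint_positions'])
E
```

```text
t: 17.73
tool_pos: [0.5372, 0.2861, 0.1537]
orientation: [0.717, 0.697, 0.0, 0.0]
force: [0.3, -0.4, 0.0]
finger_gap: 0.186
[ 0.2025089   0.57794504 -1.03843189  1.57917855  0.51384449  1.28220402
 -0.94348323]
```

View pics/sc9.png

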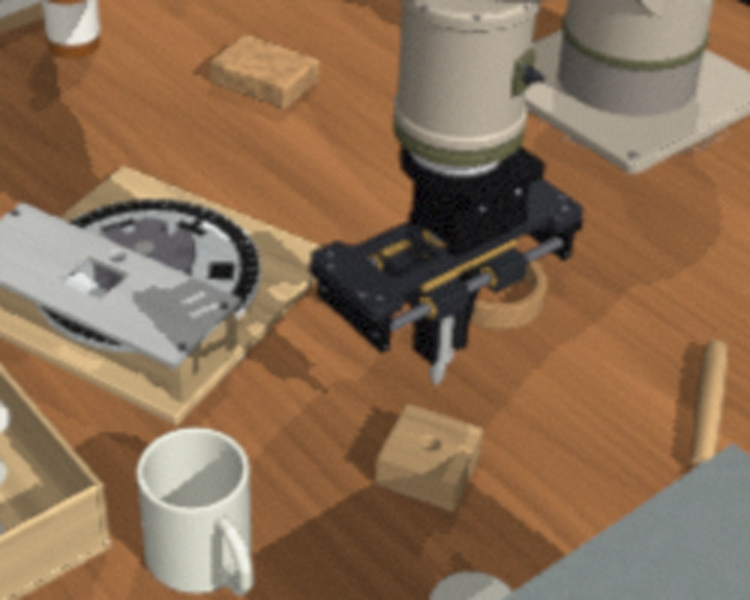

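View pics/w9.png

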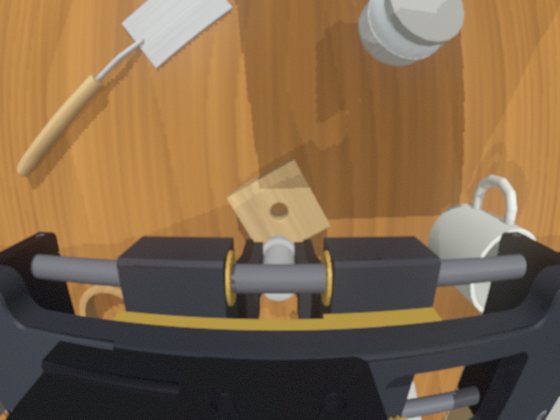

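Run:
```python
from h import *
f=lambda p:(p-np.array([200,150]))*3
for z in (.097,.105,.125,.129,.161): print(z,f(proj('scene',[.5375,.2857,z])))
print(f(proj('scene',[.5375,.2857,.03])))
g=grab_frame('scene'); cv2.imwrite('pics/sc9z.png',cv2.resize(g[235:310,310:390],None,fx=7,fy=7,interpolation=cv2.INTER_CUBIC)[:,:,::-1])
h=lambda p:(p-np.array([310,235]))*7
for z in (.097,.105,.125,.129,.161): print(z,h(proj('scene',[.5375,.2857,z])))
```

```text
0.097 [433.18484369 379.02761543]
0.105 [433.82111345 371.38752691]
0.125 [435.43685175 351.98634774]
0.129 [435.76437363 348.05358797]
0.161 [438.43872759 315.94094915]
[428.06957487 440.44984401]
0.097 [240.76463529 289.39776935]
0.105 [242.24926472 271.57089613]
0.125 [246.01932075 226.30147807]
0.129 [246.78353846 217.12503859]
0.161 [253.0236977  142.19554802]
```

View pics/sc9z.png

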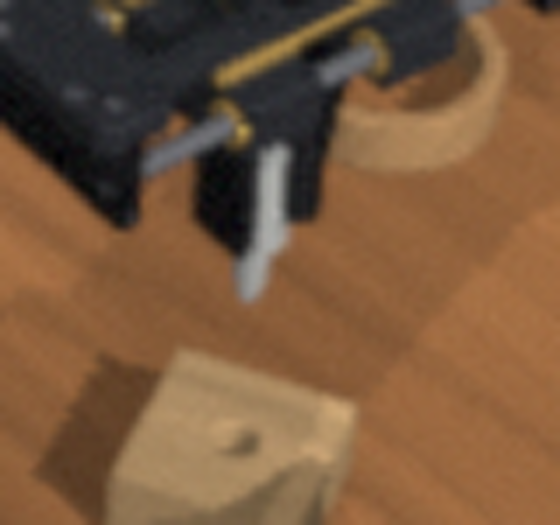

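Run:
```python
from h import *
g=cv2.imread('pics/w9.png'); cv2.imwrite('pics/w9z.png',cv2.resize(g[190:310,210:350],None,fx=5,fy=5,interpolation=cv2.INTER_CUBIC))
s=read_state()
hh=lambda p:(p-np.array([210,190]))*5
t=np.linspace(0,2*np.pi,9)[:-1]
for z,r in ((.161,8.5),(.129,11),(.125,11)):
    print(z,[tuple(hh(wproj([.5372+r*np.cos(a)/1000,.2857+r*np.sin(a)/1000,z],s)).round().astype(int)) for a in t])
print([tuple(hh(wproj([.5374,.2857,z],s)).round()) for z in (.097,.105,.125,.161)], hh(wproj([.5374,.2857,.03],s)))
```

```text
0.161 [(np.int64(441), np.int64(472)), (np.int64(412), np.int64(413)), (np.int64(344), np.int64(390)), (np.int64(277), np.int64(417)), (np.int64(252), np.int64(477)), (np.int64(283), np.int64(534)), (np.int64(349), np.int64(556)), (np.int64(414), np.int64(531))]
0.129 [(np.int64(448), np.int64(336)), (np.int64(417), np.int64(270)), (np.int64(343), np.int64(244)), (np.int64(271), np.int64(274)), (np.int64(245), np.int64(342)), (np.int64(277), np.int64(406)), (np.int64(349), np.int64(430)), (np.int64(419), np.int64(402))]
0.125 [(np.int64(445), np.int64(322)), (np.int64(415), np.int64(257)), (np.int64(343), np.int64(231)), (np.int64(273), np.int64(261)), (np.int64(247), np.int64(328)), (np.int64(279), np.int64(391)), (np.int64(349), np.int64(415)), (np.int64(417), np.int64(387))]
[(np.float64(347.0), np.float64(242.0)), (np.float64(347.0), np.float64(264.0)), (np.float64(348.0), np.float64(325.0)), (np.float64(349.0), np.float64(475.0))] [346.22743629 109.35009343]
```

View pics/w9z.png

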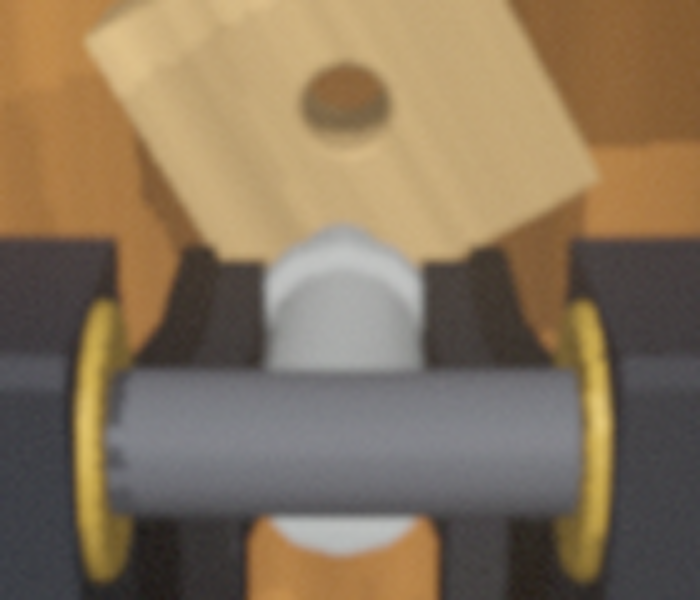

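Pin is upright in the jaws: flange edge within 1 mm of the prediction, and the empty rest hole is visible at (345,106) in the zoom. Moving over the cover hole.

```bash
python3 -m creep '-38 13 0 0 0 0 8;-80 27 0 0 0 0 8;-125 42 0 0 0 0 8;-170 58 0 0 0 0 8;-215 73 0 0 0 0 8;-260 88 0 0 0 0 8;-304 103.4 0 0 0 0 8;-304 103.4 0 0 0 0 8' ; python3 -m creep '0 0 0 0 0 0 8;0 0 0 0 0 0 8'
python3 - <<'E'
from h import *
s=read_state()
f=grab_frame('scene'); cv2.imwrite('pics/sc10.png',cv2.resize(f[180:320,170:330],None,fx=4,fy=4,interpolation=cv2.INTER_CUBIC)[:,:,::-1])
f=grab_frame('wrist'); cv2.imwrite('pics/w10.png',f[:,:,::-1]);cv2.imwrite('pics/w10z.png',cv2.resize(f[190:310,210:350],None,fx=5,fy=5,interpolation=cv2.INTER_CUBIC)[:,:,::-1])
np.save('s10.npy',np.r_[s['tool_pos'],s['orientation']])
E
```

```text
t: 18.88
tool_pos: [0.6321, -0.026, 0.1517]
orientation: [0.72, 0.694, -0.001, -0.0]
force: [-1.0, 0.9, -0.9]
finger_gap: 0.193
t: 19.12
tool_pos: [0.6312, -0.019, 0.1532]
orientation: [0.716, 0.698, 0.0, -0.0]
force: [-0.1, 0.6, -0.8]
finger_gap: 0.188
```

View pics/sc10.png

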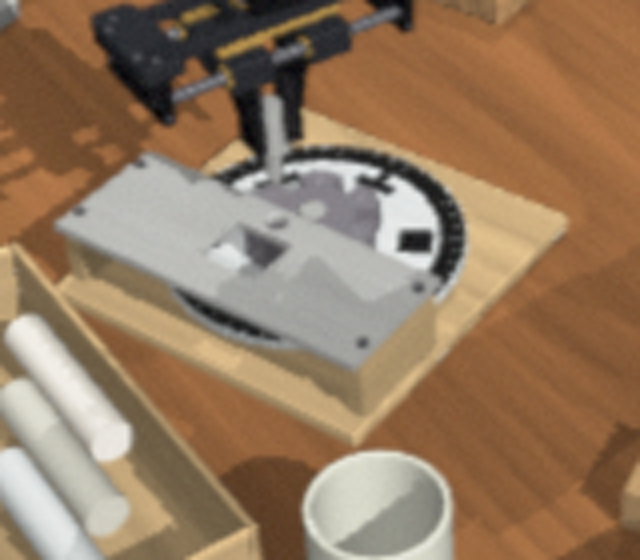

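View pics/w10.png

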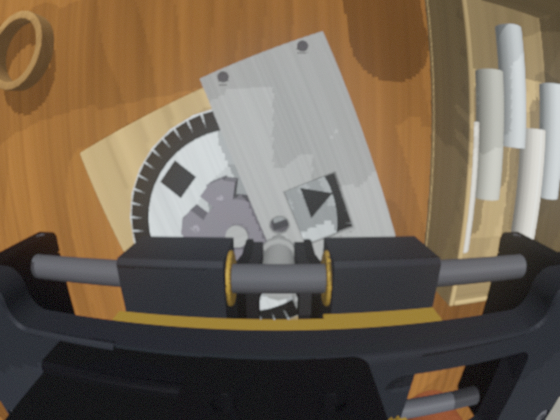

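Run:
```python
from h import *
f=grab_frame('wrist'); s=read_state(); np.save('s11.npy',np.r_[s['tool_pos'],s['orientation']])
cv2.imwrite('pics/w11z.png',cv2.resize(f[190:310,210:350],None,fx=5,fy=5,interpolation=cv2.INTER_CUBIC)[:,:,::-1])
print(s['tool_pos'],s['orientation'])
```

```text
[ 0.63148548 -0.01965171  0.15343447] [7.16740730e-01 6.97339747e-01 2.12639029e-05 4.80553573e-05]
```

View pics/w11z.png

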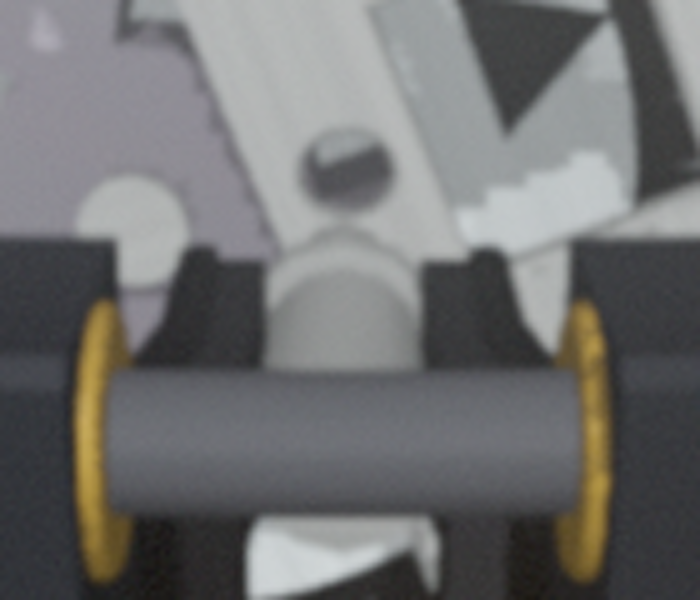

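Run:
```python
from h import *
a=np.load('s11.npy'); s=dict(tool_pos=a[:3],orientation=a[3:])
Rt=R.from_quat(s['orientation']).as_matrix()
h=wpix2z((347.5)/5-.5+210,(167.5)/5-.5+190,.063,s); print(h,(Rt.T@(h-s['tool_pos'])*1000).round(2))
h=wpix2z((347.5)/5-.5+210,(167.5)/5-.5+190,.063,s)
print(read_state()['tool_pos'])
```

```text
[ 0.63204366 -0.01988551  0.063     ] [-0.22  0.56 90.43]
[ 0.63148548 -0.01965171  0.15343447]
```

```bash
python3 -m creep '-0.3 0.4 8 0 0 0 8;-0.3 0.4 16 0 0 0 8;-0.3 0.4 24 0 0 0 8;-0.3 0.4 29 0 0 0 8;-0.3 0.4 31 0 0 0 8;-0.3 0.4 31 0 0 0 8' ; python3 -m creep '0 0 2 0 0 0 8;0 0 4 0 0 0 8;0 0 6 0 0 0 8;0 0 6 0 0 0 8'
```

```text
t: 20.02
tool_pos: [0.6321, -0.021, 0.1223]
orientation: [0.717, 0.697, 0.0, 0.0]
force: [0.5, -0.2, -0.0]
finger_gap: 0.194
t: 20.52
tool_pos: [0.6319, -0.021, 0.1162]
orientation: [0.717, 0.697, -0.0, -0.0]
force: [-0.1, -0.1, -0.8]
finger_gap: 0.19
```

```bash
python3 -m creep '0 0 1.5 0 0 0 8;0 0 3 0 0 0 8;0 0 4.5 0 0 0 8;0 0 6 0 0 0 8;0 0 6 0 0 0 8'
```

```text
t: 21.15
tool_pos: [0.632, -0.021, 0.1102]
orientation: [0.717, 0.697, -0.0, -0.0]
force: [0.2, 0.4, -0.8]
finger_gap: 0.19
```

```bash
python3 -m creep '0 0 1.5 0 0 0 8;0 0 3 0 0 0 8;0 0 4.5 0 0 0 8;0 0 5 0 0 0 8;0 0 5 0 0 0 8'
```

```text
t: 21.78
tool_pos: [0.632, -0.021, 0.1053]
orientation: [0.717, 0.697, -0.0, 0.0]
force: [1.0, 0.0, -0.2]
finger_gap: 0.194
```

```bash
python3 -m creep '0 0 1 0 0 0 8;0 0 2 0 0 0 8;0 0 3 0 0 0 8;0 0 4 0 0 0 8;0 0 5 0 0 0 8;0 0 5 0 0 0 8'
```

```text
t: 22.52
tool_pos: [0.632, -0.021, 0.1003]
orientation: [0.717, 0.697, -0.0, -0.0]
force: [-0.3, -0.9, -0.8]
finger_gap: 0.189
```

```bash
python3 -m creep '0 0 1 0 0 0 8;0 0 2 0 0 0 8;0 0 3 0 0 0 8;0 0 3 0 0 0 8'
```

```text
t: 23.02
tool_pos: [0.6319, -0.021, 0.0972]
orientation: [0.717, 0.697, -0.0, -0.0]
force: [0.1, -0.3, -0.5]
finger_gap: 0.188
```

```bash
python3 -m creep '0 0 1 0 0 0 8;0 0 2 0 0 0 8;0 0 3 0 0 0 8;0 0 4 0 0 0 8;0 0 4 0 0 0 8'
```

```text
t: 23.65
tool_pos: [0.632, -0.021, 0.0933]
orientation: [0.717, 0.697, -0.0, -0.0]
force: [0.6, -0.4, -0.4]
finger_gap: 0.189
```

```bash
python3 -m creep '0 0 0.5 0 0 0 8;0 0 1 0 0 0 8;0 0 1 0 0 0 8'|grep -E "pos|force"; python3 -m creep '0 0 0.4 0 0 0 8;0 0 0.4 0 0 0 8'|grep -E "pos|force"
```

```text
tool_pos: [0.632, -0.021, 0.0923]
force: [-0.2, 1.0, -0.7]
tool_pos: [0.6321, -0.021, 0.0919]
force: [0.4, 0.2, -0.9]
```

```bash
for i in 1 2; do python3 -m creep '0 0 0.4 0 0 0 8;0 0 0.4 0 0 0 8'|grep -E "pos|force"; done
```

```text
tool_pos: [0.632, -0.021, 0.0915]
force: [0.1, -0.4, -0.9]
tool_pos: [0.6321, -0.021, 0.0913]
force: [-0.3, -0.1, 1.3]
```

```bash
python3 -m creep '0 0 0.3 0 0 0 8;0 0 0.3 0 0 0 8'|grep -E "pos|force"
```

```text
tool_pos: [0.6321, -0.021, 0.0913]
force: [-2.7, -0.2, 5.1]
```

```bash
python3 -m creep '0 0 -0.5 0 0 0 12;0 0 -0.5 0 0 0 22;0 0 -0.5 0 0 0 35;0 0 -0.5 0 0 0 40;0 0 -0.5 0 0 0 40'; python3 -m creep '0 0 -8 0 0 0 40;0 0 -30 0 0 0 40;0 0 -70 0 0 0 40;-40 0 -90 0 0 0 40;-80 0 -90 0 0 0 40;-100 0 -90 0 0 0 40;-100 0 -90 0 0 0 40'
python3 - <<'E'
from h import *
s=read_state()
f=grab_frame('wrist');cv2.imwrite('pics/w12.png',f[:,:,::-1]); np.save('s12.npy',np.r_[s['tool_pos'],s['orientation']])
f=grab_frame('scene'); cv2.imwrite('pics/sc12.png',cv2.resize(f[180:320,170:330],None,fx=4,fy=4,interpolation=cv2.INTER_CUBIC)[:,:,::-1])
E
```

```text
t: 25.65
tool_pos: [0.632, -0.021, 0.0913]
orientation: [0.717, 0.697, -0.0, 0.0]
force: [-0.1, -0.1, 0.0]
finger_gap: 0.44
t: 26.52
tool_pos: [0.629, -0.122, 0.1817]
orientation: [0.718, 0.696, 0.0, 0.0]
force: [0.1, 0.8, -0.1]
finger_gap: 0.459
```

View pics/w12.png

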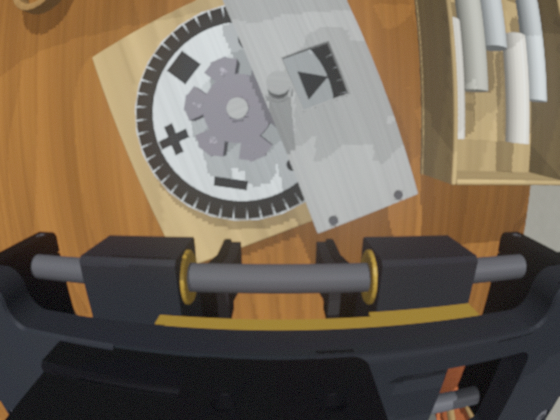

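View pics/sc12.png

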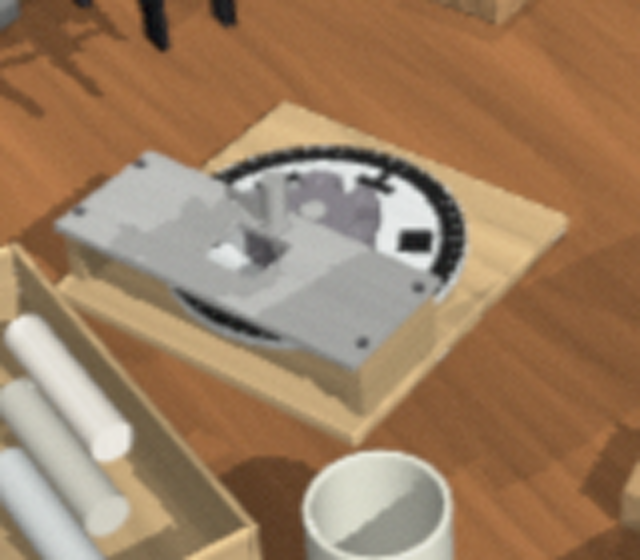

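Run:
```python
from ang import *
ang('s12.npy',dict(square=(184,67.5),cross=(174,139),bar=(230.5,183.5)),(.5971,-.0340),.350,.0226)
a=np.load('s12.npy'); s=dict(tool_pos=a[:3],orientation=a[3:])
print(wproj([.632,-.021,.099],s),wproj([.632,-.021,.067],s),wproj([.632,-.021,.105],s))
g=cv2.imread('pics/w12.png'); cv2.imwrite('pics/w12z.png',cv2.resize(g[30:130,220:370],None,fx=5,fy=5,interpolation=cv2.INTER_CUBIC))
```

```text
square 0.0679 -0.5
cross 0.0685 -0.0
bar 0.0697 -0.1
[277.86355776  81.27767933] [277.9050151   87.27744717] [277.85443114  79.95939586]
```

View pics/w12z.png

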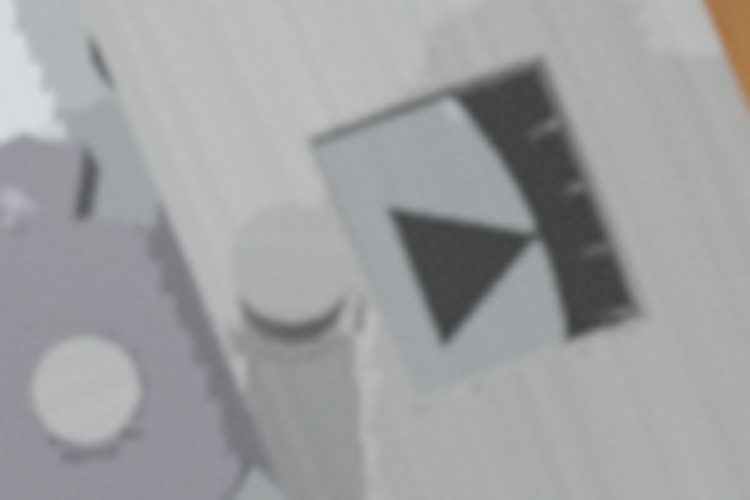

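```bash
python3 -c "
from cell import *
print(hand_in())"
```

```text
the job is handed in; nothing more can be done
None
```

The triangular stencil is centred in the window and the lock pin stands fully home in the cover hole. I handed the job in at about 26.6 s of the 67 s allowed.

- **Wheel:** The first 18° drag, at about 4 N, slipped and did not turn the wheel. At 6 to 8 N it followed, and I dragged it about 98.5° counter-clockwise. Before the pin went in, the wrist picture put the triangle between −0.3° and −1.2° of centre depending on the fit. After locking, the other stencils read 0 to −0.5°.
- **Press on the wheel:** The highest force I read was 8.3 N, under the 12 N limit. As I pressed, the fingertip sank about 2.5 mm in all, where 8 N per mm would give about 1 mm. I went by the force reading, so the actual spring travel was never checked independently.
- **Pin:** It went in without force until the flange met the cover at the expected height. I pressed it to about 5 N and let go. The last picture shows the grip top within about 1 px of where a fully home pin should be.
- **Other things on the bench:** None of them was touched by intent. In the last pictures the arm is clear of everything. I did not take a final overhead picture of the whole bench.

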